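# Isolate the distribution box and hang the warning saddle on its guard bar

## Task

Make the open distribution box safe to work on: first swing the red isolator handle all the way over, away from the robot, to off. Then pick up the yellow warning saddle, hang it astride the guard bar above the box with one leg on each side of the bar, and let go of it without dropping it. Leave the green saddle and everything else on the bench where they are.

Things in the scene. Friction and masses are not known exactly. Their poses are not given: they have to be found in the camera images.
- yellow_sign_mid (a point): Yellow saddle sign, red disc on each face, 0.15 kg, standing like a tent: 110 mm long (its y), 126 mm tall. This point: on its centre line, 63 mm above the feet, z up. Black upright grip on the crown: 12 mm thick (x), 50 mm long (y), 86 to 126 mm above the feet. Legs 76 mm apart outside at the feet; gap inside 70 mm at the feet, 21 mm under the crown. Same when turned half round.
- green_sign_mid (a point): Green saddle sign with blue discs, otherwise the same shape as the yellow one; this point is 63 mm above its feet. Not to be used: leave it standing where it is.
- bar_mid (a point): Middle of the guard bar: level steel bar 16 mm in diameter, centre 180 mm above the bench, along this frame's y, on two 12 mm posts 130 mm either side. Under it lies the fixed open white distribution box, 160 (x) by 280 (y) by 80 mm high, its parts no higher than its rim. With the saddle hung, the saddle's 63 mm point lies 7 mm below this point.
- isolator: Isolator switch: fixed yellow housing 130 mm (x) by 110 mm (y), 62 mm high, with two dark cheek plates up to 90 mm above the bench. Origin at the centre of its underside. Its x points from the on side (near the robot) to the off side. The red handle's pivot axis is parallel to its y, 80 mm above the bench, over the origin.
- handle_grip (a point): Centre of the red T-shaped grip of the isolator handle: a round bar 18 mm in diameter and 60 mm long, parallel to the isolator's y axis, 90 mm from the pivot on a 12 mm steel stem; it moves with the handle.
- handle (a joint): Isolator handle angle (rad): 0 = fully on, leaning 0.6 rad from upright towards the isolator's -x (the robot); grows as it swings to the isolator's +x; 1.2 = fully off, against its stop, leaning 0.6 rad away. Light friction (about 1.5 N at the grip); it stays where it is left.
- yellow_sign: The same yellow saddle; origin midway between its feet, at their level, axes as above. The underside of its crown, which rests on the bar when hung, is 78 mm above the feet; the legs are 4 mm thick.
- meter: Black analogue meter with a white dial, 150 x 100 x 45 mm, bystander; origin at the centre of its underside.
- mug: White mug, 80 mm wide, 90 mm high, bystander; origin at the centre of its underside.
- pliers: Pliers with orange handles lying flat, 180 mm long, bystander; origin near the pivot.
- tape: Blue ring (roll of tape), 66 mm wide, 19 mm high, bystander; origin at the centre of its underside.
- module: White breaker module standing upright, 85 x 18 x 62 mm (70 mm with its toggle), bystander; origin at the centre of its underside.
- screwdriver: Red-handled screwdriver lying flat, bystander; origin on the bench under its long axis.
Things that resemble listed ones, but are neither listed nor needed, are in the scene too. What is shaped like the isolator but pink is not meant.

How it is judged:
On the way, in this order (a step that is already met when the one before it is completed fails the run):
1. the isolator handle is swung over to off while the yellow saddle is not yet on the bar (value of joint handle above 1.05 rad and not (x of yellow_sign_mid in the frame of bar_mid between -0.015 and 0.015 m and y of yellow_sign_mid in the frame of bar_mid between -0.075 and 0.075 m and z of yellow_sign_mid in the frame of bar_mid between -0.022 and 0.006 m and angle between yellow_sign_mid's own z axis and vertical below 0.3 rad and angle between the y axis of yellow_sign_mid and the y axis of bar_mid, either way round below 0.3 rad)), for 0.2 s.
2. the yellow saddle sits astride the guard bar (x of yellow_sign_mid in the frame of bar_mid between -0.015 and 0.015 m and y of yellow_sign_mid in the frame of bar_mid between -0.075 and 0.075 m and z of yellow_sign_mid in the frame of bar_mid between -0.022 and 0.006 m and angle between yellow_sign_mid's own z axis and vertical below 0.3 rad and angle between the y axis of yellow_sign_mid and the y axis of bar_mid, either way round below 0.3 rad and value of joint handle above 1.05 rad), for 0.2 s.
At the end, for the whole second after the job is handed in: Handle beyond 1.05 rad (off is 1.2). Yellow saddle released and still astride the bar: its 63 mm point within 15 mm of the bar sideways, 75 mm of its middle along it, 22 mm below to 6 mm above its centre; upright and in line within 0.3 rad. No bystander moved over 30 mm (all of step 2 and contact force between the fingers and yellow_sign below 0.1 N and linear speed of yellow_sign below 0.03 m/s and angular speed of yellow_sign below 0.4 rad/s); the robot touches nothing.
It fails at once if a bystander (green saddle, meter, mug, pliers, tape, module or screwdriver) is moved more than 30 mm (distance of any of green_sign_mid, meter, mug, pliers, tape, module, screwdriver from where it was at the start of the episode above 0.03 m).
It fails at once if the yellow saddle is dropped or thrown (moves faster than 0.8 m/s while no finger touches it) (contact force between the fingers and yellow_sign below 0.1 N and linear speed of yellow_sign above 0.8 m/s).
It also fails if it takes over 53 s, if anything falls off the work surface, if the arm or the gripper's body presses on something with over 40 N, if the wrist force passes 120 N, or if a joint passes its speed limit or range.

## Robot

A 7-joint arm with a two-finger parallel gripper is mounted at the origin on the work surface. World frame = base frame: x ahead of the robot, y to its left, z up, the work surface at z = 0. Lengths are in m, angles in rad, forces in N, time in s.
With the tool pointing down it reaches from about 0.35 to 0.9 m from the base axis. Payload 19.9 kg.
Tool frame: the origin (TCP) lies midway between the tips of the shut fingers; the grasp point (between the pads) lies r.hold_point_z behind it (r.hold_point_z is the distance from the TCP to the grasp point, in m); z points along the fingers, y is the direction in which the jaws open and shut (so a half turn about z gives the same grasp; the last joint's range is limited). The gripper opens to 94 mm and grips with 3 to 60 N. Pads are 16 mm wide; open, the fingers measure 119 mm over their backs; the gripper's body (75 mm by 177 mm) begins 78 mm behind the grasp point.
Start: joints at [1.137, 0.417, -0.01, 1.614, 0.005, 1.111, -0.053], TCP at [0.239, -0.577, 0.205] pointing down, gripper open.
Joint ranges: [-2.81, 2.81], [-0.39, 2.02], [-1.27, 1.25], [0.06, 2.57], [-1.19, 4.33], [0.19, 2], [-2.82, 2.82]. Speed limits (rad/s): [1.89, 1.89, 2.39, 2.39, 3.01, 3.01, 3.01].

## Interface

Orientations are given as a rotation vector (axis times angle).
In Python, from workcell import sensors, eyes, close_job, r gives the robot as it stands. The module is installed in compiled form; this text tells all that it offers.
- The arm moves only by the tool carry_out, never from a script. Its argument "moves" is a list of rows, each a list of 7 numbers: the shift along the world's x, y, z in m, then the turn, a rotation vector about the world's x, y, z in units of 10 degrees (1.0 is 10 degrees), then the opening, from 0 (shut) to 1 (fully open). A call has 1 to 20 rows; each row shifts and turns the commanded pose from where the row before left it; what a row does not reach is not made up. A row lasts 1/8 s, in which the tool goes at most 62.5 mm and 10.7 degrees, less where a joint would pass 70% of its speed; a pose out of reach is approached as far as the arm can. A call is refused whole if a number of a shift passes 0.0625 or a number of a turn 1, either way. A call with a gripper value outside its range is refused whole. The fingers move at their own pace and stop on an object; "squeeze" is the grip in N (left out, the last holds). Time passes only in rows, so rows that do not move let the fingers close. It gives the time, the measured TCP pose, the force and the opening at its end, in the units of the state.
- sensors.observe(): the state, without advancing time (a new reading comes with each control period).
- eyes.get_image(name): name is "scene" or "side" or "wrist"; returns a dict with "pixels" (480x640x3 uint8, red, green, blue), "camera_matrix" (3x3 intrinsics, pixels), "k1" (the pictures are not rectified: a ray, as slopes to the right and down, at radius r is drawn at 1 + k1 r^2 times it, then the intrinsics apply), "R" (3x3) and "t" (3): a world point X has camera coordinates R X + t. Camera axes: x right, y down, z forward; pixel columns grow to the right and rows downward; lengths in m; the calibration is good to about 2 mm. A picture is of the moment at which its call begins. There is no depth.
- close_job(): hands the job in, once; it reports no verdict.
The state is a dict: "time_s": time; "q": joint angles; "qd": joint speeds; "tau": joint torques, N m; "eef_pos": TCP position; "orientation": TCP orientation; "contact_force": force on the tool from outside, world axes, zero at the start; "moment": the same for the moment, N m; "finger_gap": opening from 0.0 (shut) to 1.0 (fully open).
Only numpy, scipy, OpenCV 4.12 (cv2) and the standard library are available. Lean on these libraries where they do the work, as an engineer would, in place of code of your own. Each camera call takes 0.05 s, during which the arm holds its last target.

## Working session

There is one attempt and no reset: what is moved stays moved. The work goes in short steps, Python scripts to look and compute and a tool call to move; the robot and the scene stay as the last step left them, time stands still between calls to the robot, and variables do not carry over. Pictures are saved under pics/ and viewed, and the job is handed in when it is done.

Besides the shell and the picture viewer there is one more tool, called after "Request:" by a JSON object that holds its "fn" and its "kwargs", one argument or row to a line. carry_out: Moves the arm, as the interface text tells. Its arguments: {"type":"object","properties":{"moves":{"type":"array","items":{"type":"array","items":{"type":"number"}}},"squeeze":{"type":"number"}},"required":["moves"]}

```bash
mkdir -p pics; cat > h.py <<'E'
import numpy as np, cv2
from workcell import sensors, eyes, r
def snap(n,fn):
    d=eyes.get_image(n); np.savez('pics/%s.npz'%fn,**{k:np.array(v) for k,v in d.items()})
    cv2.imwrite('pics/%s.png'%fn,d['pixels'][:,:,::-1]); return d
def load(fn): return dict(np.load('pics/%s.npz'%fn))
def ray(d,u,v):
    K=d['camera_matrix'];k=float(d['k1'])
    a=np.array([(u-K[0,2])/K[0,0],(v-K[1,2])/K[1,1]]);p=a.copy()
    for _ in range(50): p=a/(1+k*(p@p))
    R=d['R'];return -R.T@d['t'], R.T@np.array([p[0],p[1],1.])
def onz(d,u,v,z):
    c,w=ray(d,u,v);return c+w*(z-c[2])/w[2]
def tri(*l):
    A=0;b=0
    for d,u,v in l:
        c,w=ray(d,u,v);w=w/np.linalg.norm(w);P=np.eye(3)-np.outer(w,w);A=A+P;b=b+P@c
    X=np.linalg.solve(A,b)
    return X,[np.round(proj(d,X)-[u,v],1).tolist() for d,u,v in l]
def proj(d,X):
    x=d['R']@np.array(X)+d['t'];p=x[:2]/x[2];p=p*(1+float(d['k1'])*(p@p));K=d['camera_matrix']
    return np.array([K[0,0]*p[0]+K[0,2],K[1,1]*p[1]+K[1,2]])
def crop(fn,x,y,w,h,s,out):
    im=cv2.imread('pics/%s.png'%fn)[y:y+h,x:x+w];cv2.imwrite('pics/%s.png'%out,cv2.resize(im,None,fx=s,fy=s,interpolation=cv2.INTER_CUBIC))
E
python3 - <<'E'
from h import *
for n in ["scene","side","wrist"]:
    d=snap(n,n+'0');print(n,d['k1'],d['camera_matrix'][0,0],-d['R'].T@d['t'],d['R'][2])
s=sensors.observe();print(s,r.hold_point_z)
E
```

```text
scene -0.002759777784386232 618.4109111510926 [ 1.45423807 -0.88296965  1.04959612] [-0.60888142  0.55362306 -0.56812404]
side -0.03632340456065012 444.107995006187 [0.40728074 0.92423063 0.78864657] [ 0.05327085 -0.80752822 -0.58741841]
wrist -0.03731704682728731 377.74122627780235 [ 0.3008024  -0.55264266  0.38460416] [-0.21504968 -0.08947792 -0.97249542]
{'time_s': 0.15, 'q': array([ 1.13653958,  0.41780474, -0.01030609,  1.61401309,  0.0046795 ,
        1.11069913, -0.05302513]), 'qd': array([-0.00055314, -0.0040848 ,  0.00072449, -0.00082606, -0.00192494,
       -0.00051977, -0.00060276]), 'tau': array([ 4.89890372e-04, -8.51534843e+01,  6.38650339e-01, -4.26139069e+01,
       -4.88445209e-02,  1.71469449e-02,  1.61963840e-04]), 'eef_pos': array([ 0.23910334, -0.57715334,  0.20499861]), 'orientation': array([-3.08036405e+00, -6.12776660e-01,  3.63113223e-04]), 'contact_force': array([0.19918185, 0.65612015, 0.14323149]), 'moment': array([ 0.06640029,  0.00779217, -0.00271533]), 'finger_gap': 0.9978213727684255} 0.0188
```

```bash
ls pics
```

```text
scene0.npz
scene0.png
side0.npz
side0.png
wrist0.npz
wrist0.png
```

View pics/scene0.png

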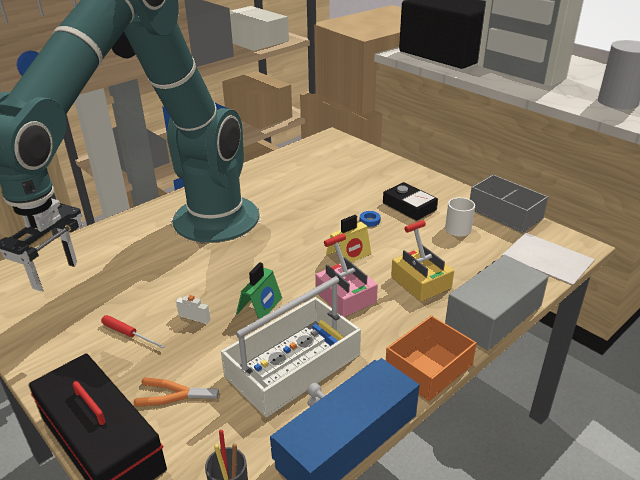

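View pics/side0.png

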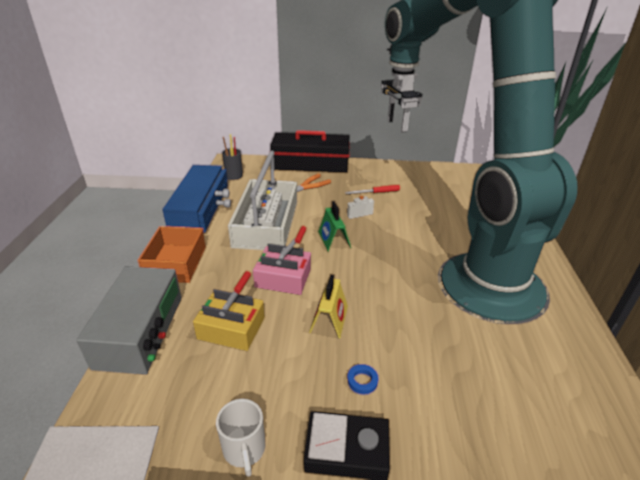

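View pics/wrist0.png

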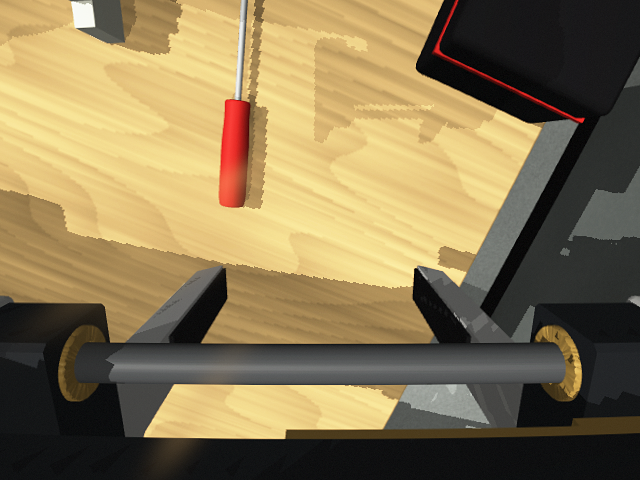

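The scene picture shows the following:

- Isolator-like things are the yellow one at scene (422,275), side (232,318), and the pink decoy at scene (346,290), side (282,268).
- Saddles are the yellow one at scene (352,240), side (330,308), and the green one at scene (260,290), side (334,228).
- By the description I choose the yellow isolator and the yellow saddle. Next I check them in close crops.

```bash
python3 - <<'E'
from h import *
crop('scene0',310,170,160,140,5,'sc_a')
crop('scene0',210,260,160,150,5,'sc_b')
crop('side0',180,240,180,120,4.4,'si_a')
crop('side0',220,140,100,120,5,'si_b')
E
```

```text
(no output)
```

View pics/sc_a.png

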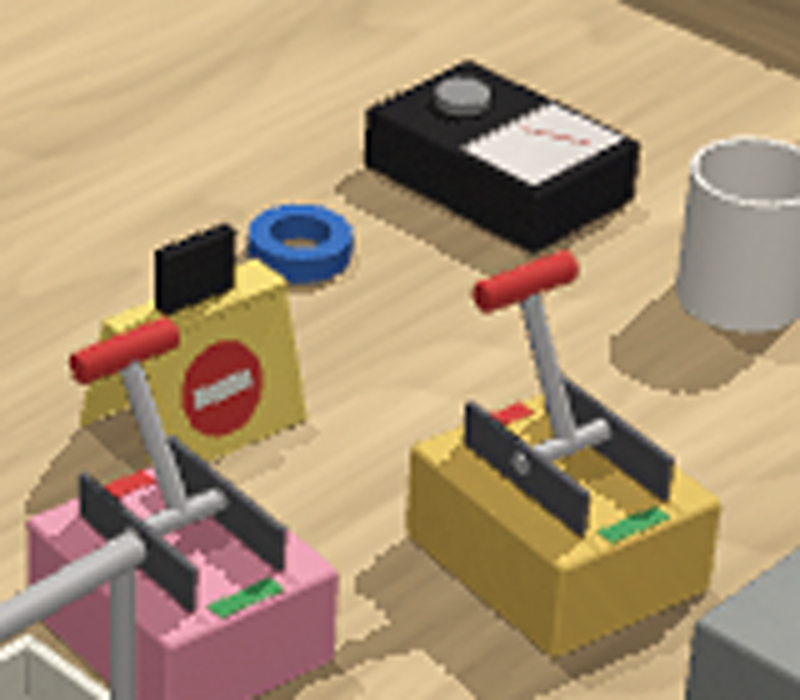

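View pics/sc_b.png

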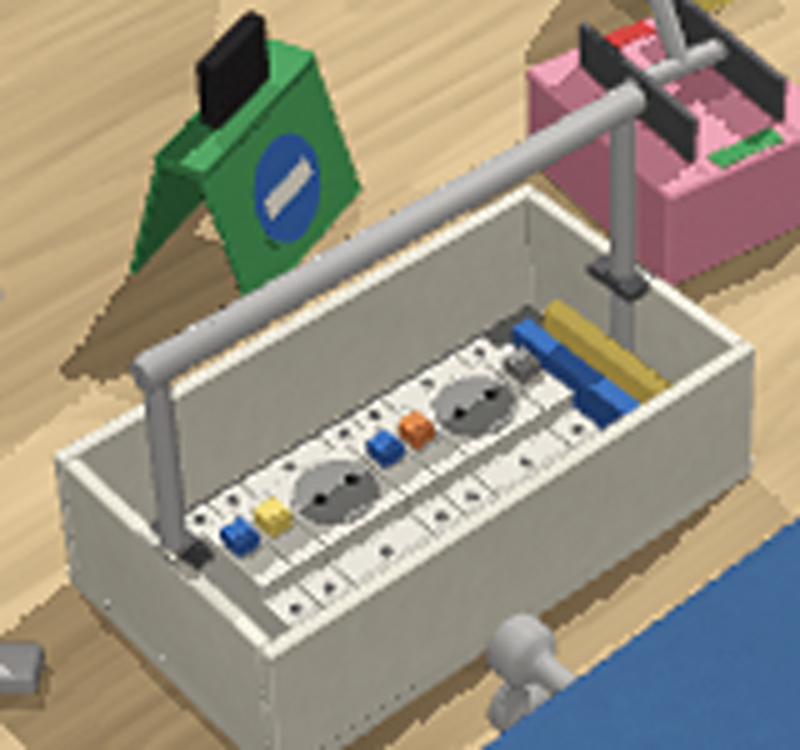

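View pics/si_a.png

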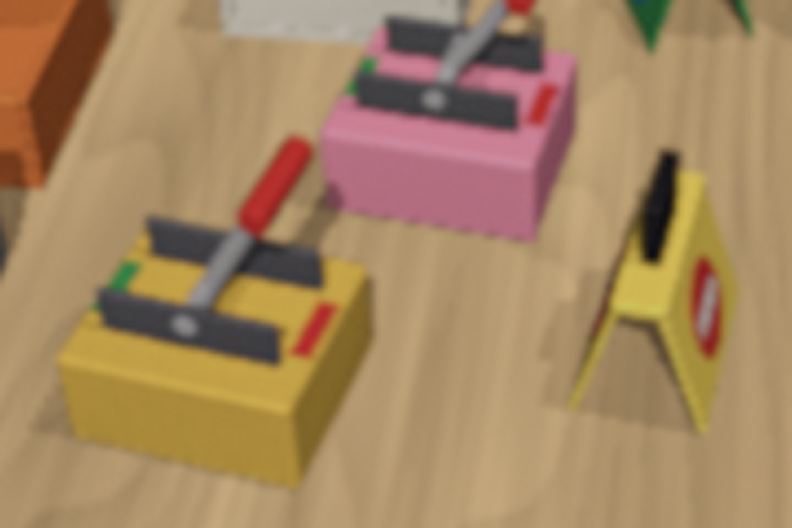

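View pics/si_b.png

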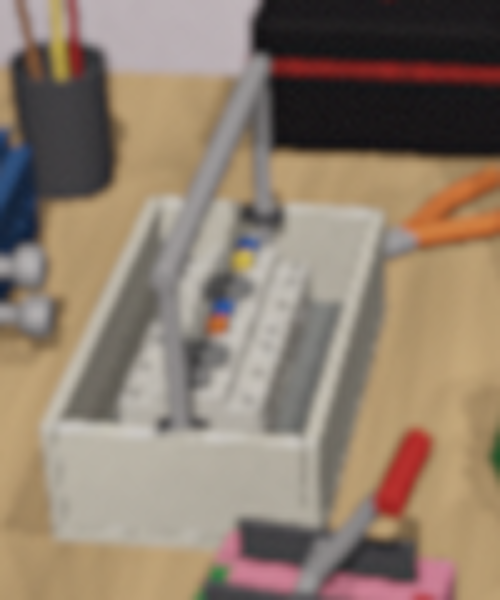

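```bash
cat > m.py <<'E'
from h import *
S=load('scene0');D=load('side0')
a=lambda x,y:(S,310+x/5,170+y/5)
b=lambda x,y:(S,210+x/5,260+y/5)
c=lambda x,y:(D,180+x/4.4,240+y/4.4)
e=lambda x,y:(D,220+x/5,140+y/5)
def T(n,*l):
    X,r=tri(*l);print(n,X.round(4),r)
    return X
T('grip -y',a(484,295),c(296,150));T('grip +y',a(570,266),c(255,215));T('grip ctr',a(527,281),c(276,182))
print('pivot',onz(*a(520,463),.08),onz(*a(603,430),.08),onz(*c(185,325),.08))
print('housing top scene',[onz(*a(*p),.062).round(4) for p in [(410,450),(560,570),(720,495)]])
print('housing top side',[onz(*c(*p),.062).round(4) for p in [(62,360),(295,410),(370,270)]])
T('sad grip',a(195,270),c(660,208))
print('feet',onz(*a(305,422),0),[onz(*c(*p),0) for p in [(572,408),(703,432)]])
T('bar -y',b(145,368),e(265,60));T('bar +y',b(632,97),e(165,275))
print([onz(*p,.18).round(4) for p in [b(145,368),b(632,97),e(265,60),e(165,275)]])
print('green grip',[onz(*p,.106) for p in [b(233,70)]])
E
python3 m.py
```

```text
grip -y [0.6102 0.1961 0.1591] [[-0.4, -0.2], [-0.5, 0.2]]
grip +y [0.6219 0.248  0.1603] [[-1.4, -0.5], [-1.7, 0.8]]
grip ctr [0.616  0.2219 0.1594] [[-0.9, -0.3], [-1.1, 0.5]]
pivot [0.6547986  0.18259335 0.08      ] [0.66627277 0.23730829 0.08      ] [0.66329431 0.24228345 0.08      ]
housing top scene [array([0.5913, 0.1688, 0.062 ]), array([0.7136, 0.146 , 0.062 ]), array([0.7313, 0.2563, 0.062 ])]
housing top side [array([0.7259, 0.2543, 0.062 ]), array([0.6017, 0.2777, 0.062 ]), array([0.5815, 0.1769, 0.062 ])]
sad grip [0.4296 0.1647 0.1052] [[-0.4, -0.2], [-0.5, 0.3]]
feet [0.47651596 0.21169988 0.        ] [array([ 4.70917587e-01,  2.09368471e-01, -1.11022302e-16]), array([0.40045723, 0.22077794, 0.        ])]
bar -y [ 0.6432 -0.3752  0.1818] [[-1.9, -1.4], [-1.2, 0.9]]
bar +y [ 0.6544 -0.1051  0.1808] [[-0.9, -0.5], [-0.8, 0.5]]
[array([ 0.6476, -0.3738,  0.18  ]), array([ 0.6566, -0.1042,  0.18  ]), array([ 0.6411, -0.386 ,  0.18  ]), array([ 0.6531, -0.109 ,  0.18  ])]
green grip [array([ 0.43408462, -0.16714943,  0.106     ])]
```

The crops show the red disc saddle (yellow) and the yellow-housed isolator, with the handle leaning to the robot and the pink decoy separate. I measured these positions:

| Thing | Position (m) | Yaw |
|---|---|---|
| Isolator | about (0.6585, 0.2135) | -11° |
| Saddle | about (0.4295, 0.163) | -8.5° |
| Bar middle | about (0.649, -0.241) | -2.3° |

I start with the handle.

Request:
{"fn": "carry_out", "kwargs": {
  "moves": [
    [0,0,0.05,0,0,0,0.3],
    [0,0,0.05,0,0,0,0.3],
    [0,0,0.05,0,0,0,0.3],
    [0.019,0.048,0,0,0,-0.2,0.3],
    [0.019,0.048,0,0,0,-0.2,0.3],
    [0.019,0.048,0,0,0,-0.2,0.3],
    [0.019,0.048,0,0,0,-0.2,0.3],
    [0.019,0.048,0,0,0,-0.2,0.3],
    [0.019,0.048,0,0,0,-0.2,0.3],
    [0.019,0.048,0,0,0,-0.2,0.3],
    [0.019,0.048,0,0,0,-0.2,0.3],
    [0.019,0.048,0,0,0,-0.2,0.3],
    [0.019,0.048,0,0,0,-0.2,0.3],
    [0.019,0.048,0,0,0,-0.2,0.3],
    [0.019,0.048,0,0,0,-0.2,0.3],
    [0.019,0.048,0,0,0,-0.2,0.3],
    [0.019,0.048,0,0,0,-0.2,0.3],
    [0.019,0.048,0,0,0,-0.2,0.3],
    [0.019,0.048,0,0,0,-0.2,0.3],
    [0.019,0.048,0,0,0,-0.2,0.3]
  ]
}}

```text
time_s: 2.65
eef_pos: [0.5628, 0.2399, 0.3552]
orientation: [3.125, -0.318, -0.0]
contact_force: [1.5, -0.6, -0.1]
finger_gap: 0.299
```

```bash
python3 - <<'E'
from h import *
d=snap('wrist','w1');snap('scene','s1')
s=sensors.observe();print(s['eef_pos'],s['orientation'],s['q'],s['finger_gap'],s['contact_force'])
print(cv2.Rodrigues(s['orientation'])[0].round(3))
E
```

```text
[0.56184146 0.24350935 0.35411482] [-3.12470079  0.30782961  0.00429789] [ 0.05535354  0.37396998 -0.70335162  1.42209036  0.23768749  1.4335528
 -2.41345244] 0.2993393654360027 [ 0.09335163 -0.2635986   0.57116374]
[[ 0.981 -0.195 -0.003]
 [-0.195 -0.981  0.002]
 [-0.003 -0.001 -1.   ]]
```

View pics/w1.png

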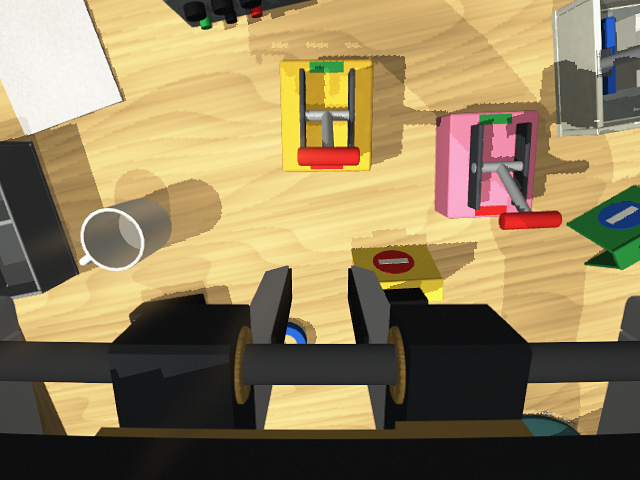

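View pics/s1.png

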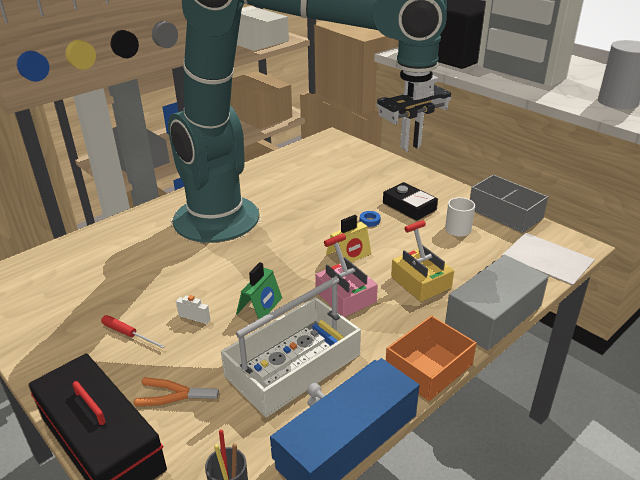

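```bash
python3 - <<'E'
from h import *
d=load('w1')
for n,u,v,z in [('grip',328,157,.157),('g-l',299,156,.157),('g-r',358,157,.157),('c',281,61,.062),('c',372,61,.062),('c',372,170,.062),('c',283,170,.062),('sadface foot',353,248,0),('sad crown',0,0,0)][:8]: print(n,onz(d,u,v,z).round(4))
E
```

```text
grip [0.6166 0.2187 0.157 ]
g-l [0.6232 0.2464 0.157 ]
g-r [0.6107 0.1898 0.157 ]
c [0.7328 0.2491 0.062 ]
c [0.7116 0.1449 0.062 ]
c [0.5873 0.1667 0.062 ]
c [0.6094 0.2746 0.062 ]
sadface foot [0.4761 0.2056 0.    ]
```

The wrist picture shows the isolator centred at (328,115) and square with the fingers. The handle grip is at (328,157), which gives (0.617, 0.219). The fingers are 15 mm off along the grip, so I shift across, descend and push.

Request:
{"fn": "carry_out", "kwargs": {
  "moves": [
    [-0.003,-0.015,-0.04,0,0,0,0.3],
    [0,0,-0.045,0,0,0,0.3],
    [0,0,-0.045,0,0,0,0.3],
    [0,0,-0.045,0,0,0,0.3],
    [0,0,-0.04,0,0,0,0.3],
    [0,0,-0.01,0,0,0,0.3],
    [0,0,0,0,0,0,0.3],
    [0.015,-0.003,0,0,0,0,0.3],
    [0.015,-0.003,0,0,0,0,0.3],
    [0.01,-0.002,0,0,0,0,0.3],
    [0.01,-0.002,0,0,0,0,0.3],
    [0.01,-0.002,0,0,0,0,0.3],
    [0.01,-0.002,0,0,0,0,0.3],
    [0.01,-0.002,0,0,0,0,0.3],
    [0.01,-0.002,0,0,0,0,0.3],
    [0,0,0,0,0,0,0.3]
  ]
}}

```text
time_s: 4.75
eef_pos: [0.6499, 0.2052, 0.1301]
orientation: [-3.126, 0.316, -0.0]
contact_force: [0.0, -0.2, 0.2]
finger_gap: 0.296
```

```bash
python3 - <<'E'
from h import *
d=snap('wrist','w2');snap('scene','s2')
crop('s2',350,90,160,220,3,'s2c')
s=sensors.observe();print(s['eef_pos'],s['contact_force'])
E
```

```text
[0.64915497 0.20560437 0.13027687] [-0.33041443  0.16157356  0.60336455]
```

View pics/s2c.png

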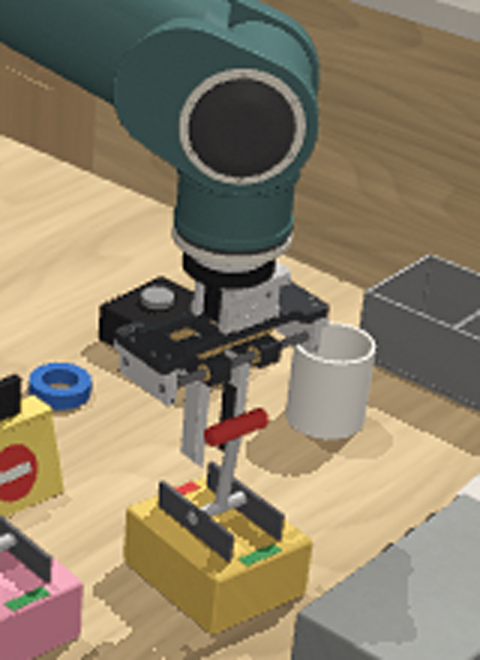

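View pics/w2.png

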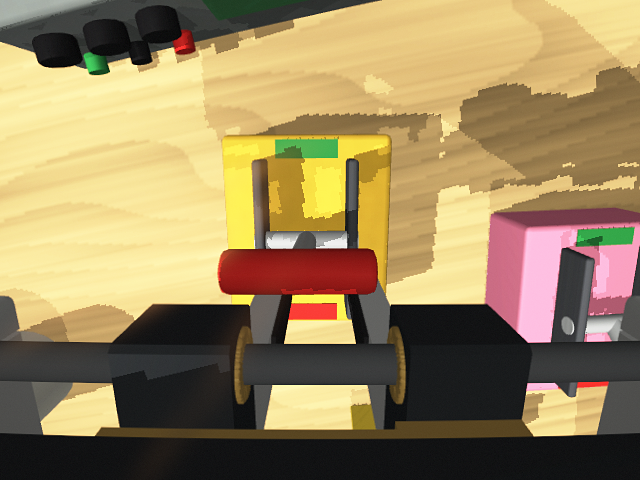

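The handle is now about upright between the fingers, with its grip at wrist (298,272). I push on.

Request:
{"fn": "carry_out", "kwargs": {
  "moves": [
    [0.01,-0.002,0,0,0,0,0.3],
    [0.01,-0.002,0,0,0,0,0.3],
    [0.008,-0.0015,0,0,0,0,0.3],
    [0.006,-0.001,0,0,0,0,0.3],
    [0.005,-0.001,0,0,0,0,0.3],
    [0,0,0,0,0,0,0.3]
  ]
}}

```text
time_s: 5.6
eef_pos: [0.6887, 0.198, 0.1304]
orientation: [-3.125, 0.315, -0.001]
contact_force: [-0.1, 0.5, -0.5]
finger_gap: 0.298
```

Request:
{"fn": "carry_out", "kwargs": {
  "moves": [
    [0.004,-0.001,0,0,0,0,0.3],
    [0.004,-0.001,0,0,0,0,0.3],
    [0,0,0,0,0,0,0.3]
  ]
}}

```text
time_s: 5.98
eef_pos: [0.6923, 0.1974, 0.1303]
orientation: [3.125, -0.311, -0.012]
contact_force: [-33.5, -1.5, 14.7]
finger_gap: 0.299
```

```bash
python3 - <<'E'
from h import *
d=snap('wrist','w3');snap('scene','s3')
crop('s3',350,90,160,220,3,'s3c')
s=sensors.observe();print(s['eef_pos'],s['contact_force'])
E
```

```text
[0.69227688 0.19751627 0.13027016] [-32.12259797  -2.22622323  13.92385167]
```

View pics/s3c.png

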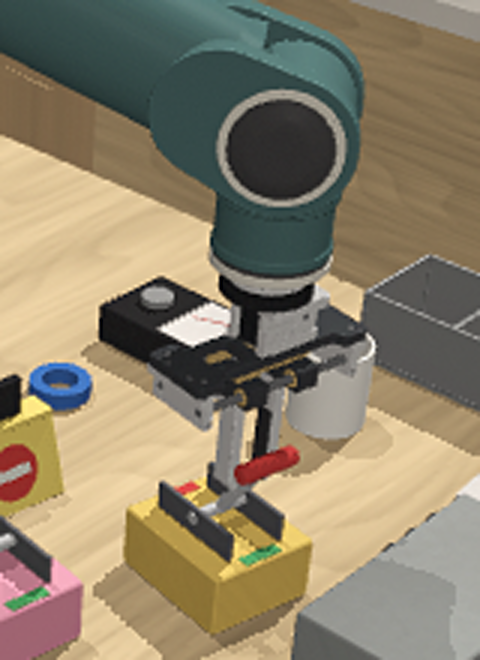

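A push force of 33 N at the fingers and the handle leaning away show it is against its stop. I back off, rise and turn for the saddle.

Request:
{"fn": "carry_out", "kwargs": {
  "moves": [
    [-0.02,0.004,0,0,0,0,0.4],
    [-0.02,0.004,0.01,0,0,0,0.6],
    [0,0,0.05,0,0,0,1],
    [0,0,0.05,0,0,0,1],
    [-0.02,-0.002,0.04,0,0,0.6,1],
    [-0.02,-0.003,0,0,0,0.6,1],
    [-0.02,-0.003,0,0,0,0.6,1],
    [-0.02,-0.003,0,0,0,0.6,1],
    [-0.02,-0.003,0,0,0,0.6,1],
    [-0.02,-0.003,0,0,0,0.6,1],
    [-0.02,-0.003,0,0,0,0.6,1],
    [-0.02,-0.003,0,0,0,0.6,1],
    [-0.02,-0.003,0,0,0,0.6,1],
    [-0.02,-0.003,0,0,0,0.6,1],
    [-0.02,-0.003,0,0,0,0.6,1],
    [0,0,0,0,0,0.6,1],
    [0,0,0,0,0,0.6,1],
    [0,0,0,0,0,0.6,1],
    [0,0,0,0,0,0.6,1],
    [0,0,0,0,0,0.3,1]
  ]
}}

```text
time_s: 8.57
eef_pos: [0.4365, 0.1721, 0.2808]
orientation: [2.376, 2.053, 0.001]
contact_force: [-0.0, 0.5, 0.6]
finger_gap: 0.999
```

```bash
python3 - <<'E'
from h import *
d=snap('wrist','w4');snap('scene','s4');crop('s4',310,170,160,140,5,'s4c')
s=sensors.observe();print(s['eef_pos'],s['contact_force'],s['q'])
print(cv2.Rodrigues(s['orientation'])[0].round(3), -d['R'].T@d['t'])
print(proj(d,[.4297,.1635,.126]),proj(d,[.4297,.1635,.086]))
E
```

```text
[0.43649824 0.17210327 0.28076385] [-0.15067781 -0.45756798 -0.91823773] [ 0.52073047  0.15283854 -1.04498505  1.86386884  0.14216428  1.20327962
 -0.71798991]
[[ 0.147  0.989  0.001]
 [ 0.989 -0.147 -0.   ]
 [-0.     0.001 -1.   ]] [0.44585636 0.23739852 0.46055162]
[313.25413372 231.24156893] [313.84390346 222.53396078]
```

View pics/w4.png

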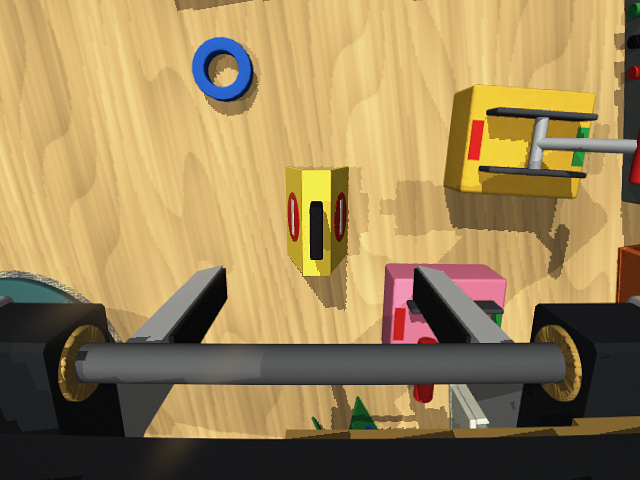

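View pics/s4c.png

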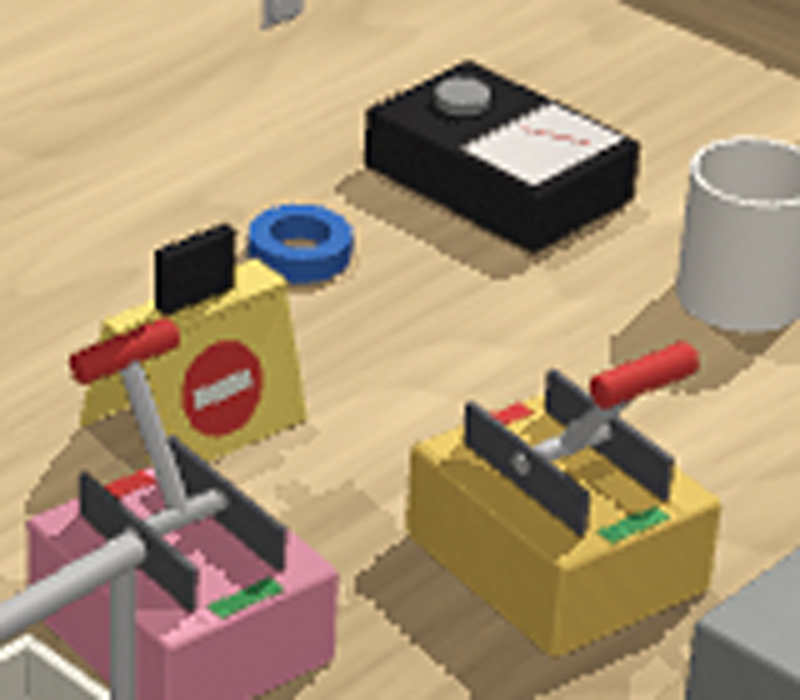

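The handle is over at off, at scene (439,245). The saddle's black grip is at wrist (316,231), parallel to the image's vertical, so the yaw is good. I refine its position from a crop.

```bash
python3 - <<'E'
from h import *
crop('w4',270,150,100,150,4,'w4c')
E
```

```text
(no output)
```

View pics/w4c.png

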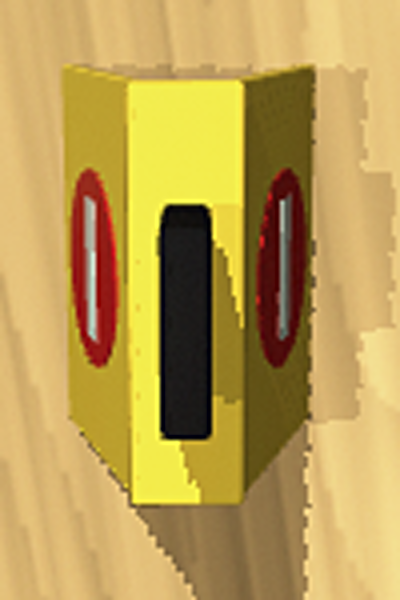

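```bash
python3 - <<'E'
from h import *
d=load('w4');f=lambda x,y,z:onz(d,270+x/4,150+y/4,z)
P=[f(128,80,.086),f(243,80,.086),f(131,505,.086),f(243,505,.086)]
print(np.round(P,4));print('crown ctr',np.mean(P,0));v=(P[0]+P[1]-P[2]-P[3])/2;print(np.linalg.norm(v),np.degrees(np.arctan2(v[1],v[0]))-90)
g1=f(185.5,217,.126);g2=f(186,438,.126);print(g1,g2,(g1+g2)/2)
E
```

```text
[[0.426  0.2171 0.086 ]
 [0.4539 0.213  0.086 ]
 [0.4097 0.1085 0.086 ]
 [0.4387 0.1043 0.086 ]]
crown ctr [0.43206824 0.16070751 0.086     ]
0.10978171178771176 -8.238171009190353
[0.43612981 0.18752279 0.126     ] [0.42868482 0.13658381 0.126     ] [0.43240732 0.1620533  0.126     ]
```

Request:
{"fn": "carry_out", "kwargs": {
  "moves": [
    [-0.0045,-0.0105,-0.04,0,0,0,1],
    [0,0,-0.04,0,0,0,1],
    [0,0,-0.04,0,0,0,0.7],
    [0,0,-0.04,0,0,0,0.5],
    [0,0,-0.029,0,0,0,0.5],
    [0,0,0,0,0,0,0.5],
    [0,0,0,0,0,0,0.5]
  ]
}}

```text
time_s: 9.55
eef_pos: [0.4324, 0.162, 0.0926]
orientation: [2.38, 2.05, 0.002]
contact_force: [-0.2, -0.3, 0.8]
finger_gap: 0.517
```

```bash
python3 - <<'E'
from h import *
d=snap('wrist','w5');snap('side','d5');crop('d5',270,220,120,120,5,'d5c')
s=sensors.observe();print(s['eef_pos'],s['contact_force'],s['finger_gap'])
E
```

```text
[0.43257361 0.16175789 0.09269614] [-0.04920223 -0.09169399  0.63095997] 0.5017818969027751
```

View pics/w5.png

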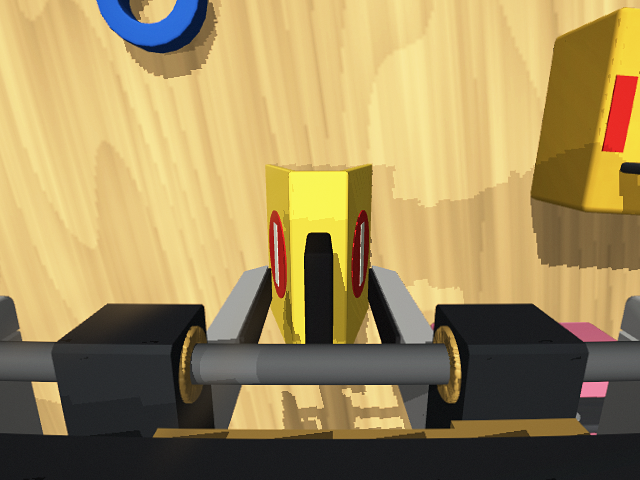

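View pics/d5c.png

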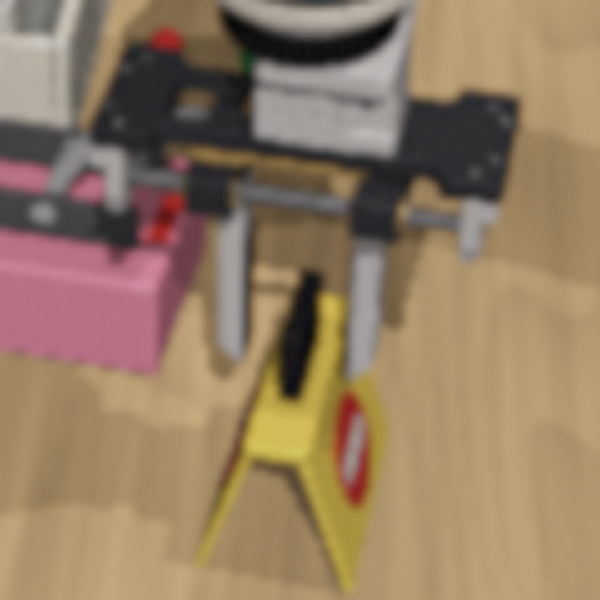

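The fingers straddle the black grip, at wrist (319,290), with even gaps. I close and lift a little.

Request:
{"fn": "carry_out", "kwargs": {
  "moves": [
    [0,0,0,0,0,0,0.25],
    [0,0,0,0,0,0,0.05],
    [0,0,0,0,0,0,0],
    [0,0,0,0,0,0,0],
    [0,0,0,0,0,0,0],
    [0,0,0,0,0,0,0],
    [0,0,0.01,0,0,0,0],
    [0,0,0.02,0,0,0,0],
    [0,0,0.04,0,0,0,0]
  ],
  "squeeze": 25
}}

```text
time_s: 10.78
eef_pos: [0.4309, 0.1616, 0.1619]
orientation: [-2.378, -2.05, 0.003]
contact_force: [0.6, -0.2, -0.8]
finger_gap: 0.128
```

```bash
python3 - <<'E'
from h import *
d=snap('wrist','w6');snap('side','d6');crop('d6',270,160,140,170,4,'d6c')
s=sensors.observe();print(s['eef_pos'],s['contact_force'],s['finger_gap'],s['q'])
E
```

```text
[0.43315599 0.16251103 0.16481558] [ 0.61215055 -0.33091926 -1.42760745] 0.1266573602839827 [ 0.43815873  0.30354375 -0.99174969  2.0242871   0.311049    0.96641741
 -0.85950073]
```

View pics/d6c.png

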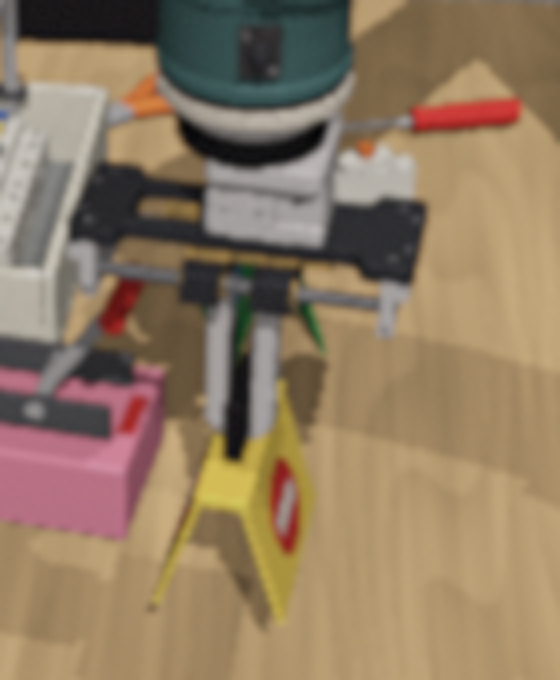

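View pics/w6.png

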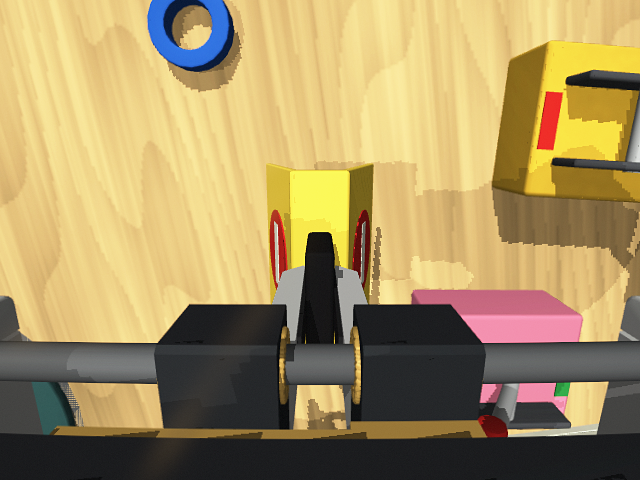

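The saddle is held straight, with the gap at 0.127 (12 mm). I raise it and carry it over the bar.

Request:
{"fn": "carry_out", "kwargs": {
  "moves": [
    [0,0,0.04,0,0,0,0],
    [0,0,0.05,0,0,0,0],
    [0,0,0.05,0,0,0,0],
    [0,0,0.05,0,0,0,0],
    [0.016,-0.03,0,0,0,0.05,0],
    [0.016,-0.03,0,0,0,0.05,0],
    [0.016,-0.03,0,0,0,0.05,0],
    [0.016,-0.03,0,0,0,0.05,0],
    [0.016,-0.03,0,0,0,0.05,0],
    [0.016,-0.03,0,0,0,0.05,0],
    [0.016,-0.03,0,0,0,0.05,0],
    [0.016,-0.03,0,0,0,0.05,0],
    [0.016,-0.03,0,0,0,0.05,0],
    [0.016,-0.03,0,0,0,0.05,0],
    [0.016,-0.03,0,0,0,0.05,0],
    [0.016,-0.03,0,0,0,0.05,0],
    [0.016,-0.03,0,0,0,0,0],
    [0.008,-0.013,0,0,0,0,0],
    [0,0,0,0,0,0,0],
    [0,0,0,0,0,0,0]
  ]
}}

```text
time_s: 13.38
eef_pos: [0.6476, -0.2399, 0.3517]
orientation: [-2.268, -2.174, -0.0]
contact_force: [-0.6, 0.6, -0.6]
finger_gap: 0.126
```

```bash
python3 - <<'E'
from h import *
for n,f in [('wrist','w7'),('scene','s7'),('side','d7')]: snap(n,f)
crop('s7',200,160,200,200,4,'s7c');crop('d7',200,60,130,150,4.5,'d7c')
s=sensors.observe();print(s['eef_pos'],s['contact_force'],s['finger_gap'],s['q'])
print(cv2.Rodrigues(s['orientation'])[0].round(3))
E
```

```text
[ 0.6475597  -0.24052786  0.3519203 ] [-0.19572035 -0.72623827 -1.88304067] 0.12433016536002116 [ 0.79101235  0.5685857  -0.80908462  1.20201289  0.40108038  1.52758033
  0.00660137]
[[ 0.043  0.999  0.   ]
 [ 0.999 -0.043 -0.   ]
 [-0.     0.    -1.   ]]
```

View pics/s7c.png

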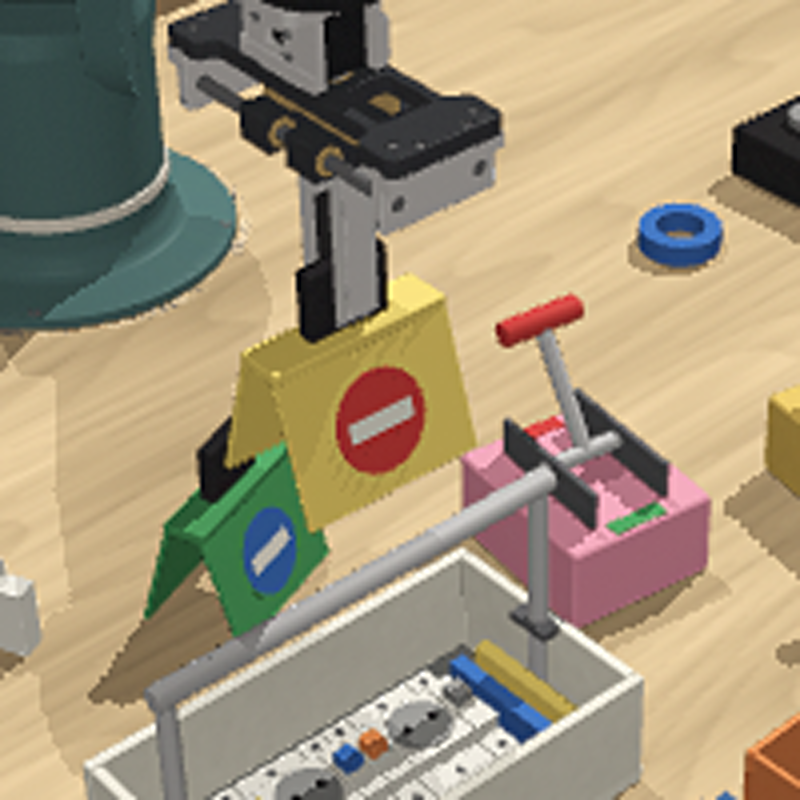

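View pics/d7c.png

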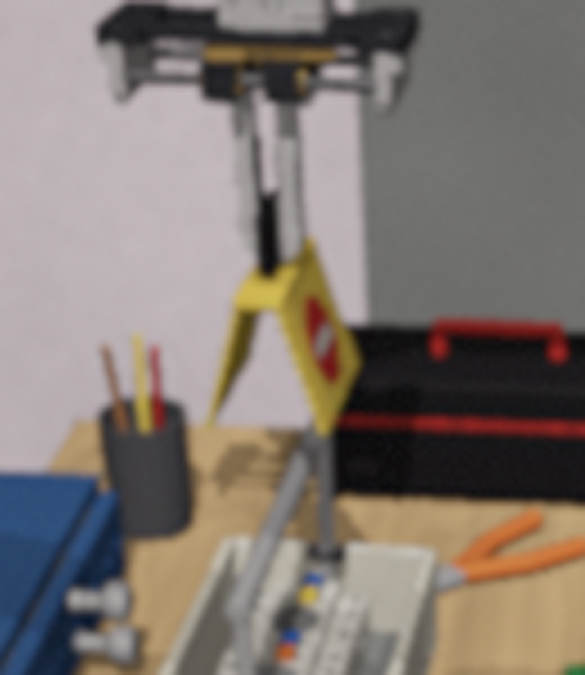

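View pics/w7.png

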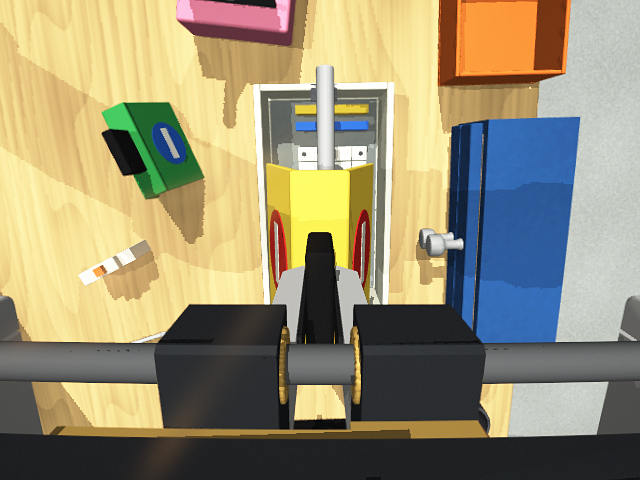

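The wrist picture shows the bar at (325,68)–(325,167) and the saddle above it, with its crown centred at u about 320. I measure the offset.

```bash
python3 - <<'E'
from h import *
crop('w7',290,55,70,125,6,'w7c')
E
```

```text
(no output)
```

View pics/w7c.png

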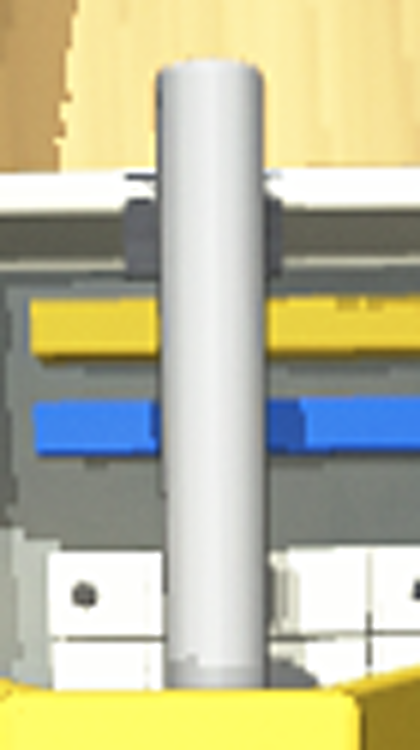

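```bash
python3 - <<'E'
from h import *
d=load('w7')
a=onz(d,290+211/6,55+70/6,.18);b=onz(d,290+215.5/6,55+650/6,.18);print(a,b)
v=a-b;print('yaw',np.degrees(np.arctan2(v[1],v[0]))-90)
t=(-.24-b[1])/v[1];print('bar at y -.24',b+t*v)
for u in (290,349.5): print(onz(d,u,170,.3454))
# scene/side re-estimate: bar far end
S=load('scene0')
E
```

```text
[ 0.65790344 -0.1067873   0.18      ] [ 0.65537623 -0.18974633  0.18      ]
yaw -1.7448783498917635
bar at y -.24 [ 0.65384534 -0.24        0.18      ]
[ 0.63534058 -0.1848183   0.3454    ]
[ 0.66426737 -0.18602967  0.3454    ]
```

Request:
{"fn": "carry_out", "kwargs": {
  "moves": [
    [0.0045,0,-0.02,0,0,0.06,0],
    [0,0,-0.02,0,0,0,0],
    [0,0,-0.02,0,0,0,0],
    [0,0,-0.02,0,0,0,0],
    [0,0,-0.02,0,0,0,0],
    [0,0,0,0,0,0,0],
    [0,0,0,0,0,0,0]
  ]
}}

```text
time_s: 14.4
eef_pos: [0.6525, -0.2414, 0.252]
orientation: [2.257, 2.184, 0.001]
contact_force: [-0.4, 0.8, -1.0]
finger_gap: 0.127
```

```bash
python3 - <<'E'
from h import *
for n,f in [('wrist','w8'),('scene','s8'),('side','d8')]: snap(n,f)
crop('s8',220,200,150,150,5,'s8c');crop('d8',220,90,100,120,5,'d8c');crop('w8',250,55,140,125,5,'w8c')
s=sensors.observe();print(s['eef_pos'],s['contact_force'],s['finger_gap'])
E
```

```text
[ 0.65256376 -0.24137561  0.25222919] [ 0.27742496 -0.06710145 -1.31998551] 0.12731395130266185
```

View pics/s8c.png

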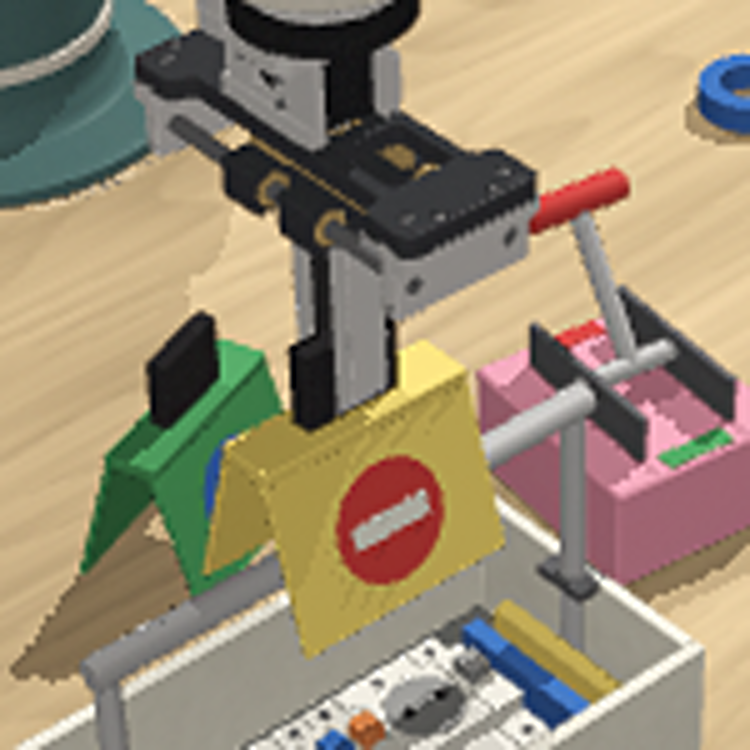

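View pics/d8c.png

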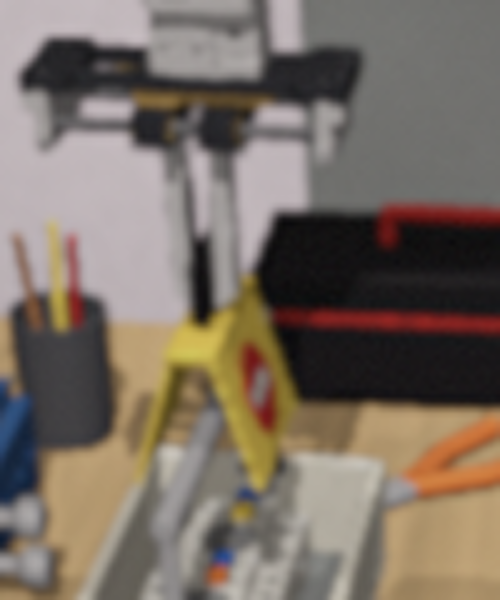

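View pics/w8c.png

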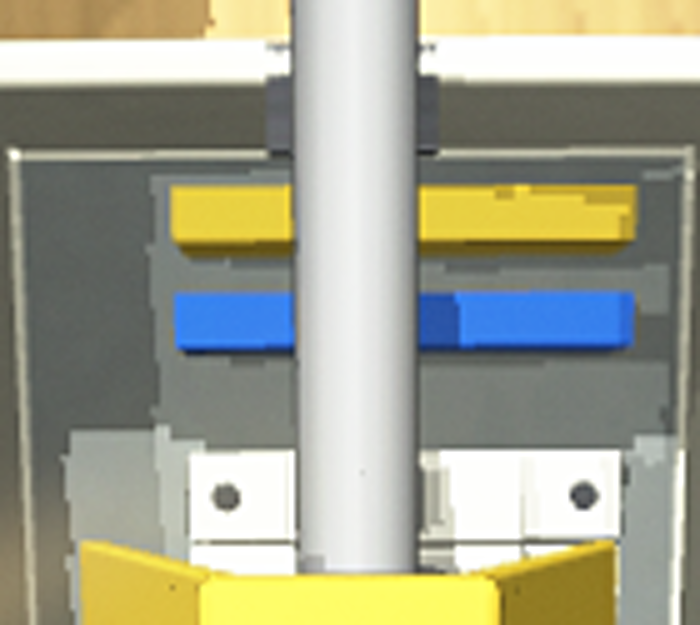

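```bash
python3 - <<'E'
from h import *
d=load('w8')
b=onz(d,250+358.5/5,55+560/5,.18);b2=onz(d,250+355.5/5,55+100/5,.18);print(b,b2)
print([onz(d,250+x/5,55+575/5,.2457) for x in (202,498)])
v=b2-b; 
for y in (-.185,-.24): print(b+v*(y-b[1])/v[1])
# side view: saddle axis vs bar; predicted
D=load('d8');c=lambda x,y:(D,220+x/5,90+y/5)
print('side feet',onz(*c(143,478),.1597),onz(*c(262,485),.1597),'bar',onz(*c(213,405),.188),onz(*c(165,525),.188))
E
```

```text
[ 0.65556943 -0.18901915  0.18      ] [ 0.65699819 -0.13211951  0.18      ]
[array([ 0.64000123, -0.18640977,  0.2457    ]), array([ 0.66879525, -0.18735873,  0.2457    ])]
[ 0.65567035 -0.185       0.18      ]
[ 0.6542893 -0.24       0.18     ]
side feet [ 0.68430259 -0.19602434  0.1597    ] [ 0.61410586 -0.19347166  0.1597    ] bar [ 0.64829789 -0.23602346  0.188     ] [ 0.6498535  -0.09545627  0.188     ]
```

The side and wrist pictures agree to within about 1 mm that the saddle is centred astride the bar, with one leg on each side. I lower it, slowly at the end.

Request:
{"fn": "carry_out", "kwargs": {
  "moves": [
    [0.0005,0,-0.012,0,0,0,0],
    [0,0,-0.012,0,0,0,0],
    [0,0,-0.01,0,0,0,0],
    [0,0,-0.006,0,0,0,0],
    [0,0,-0.003,0,0,0,0],
    [0,0,-0.002,0,0,0,0],
    [0,0,0,0,0,0,0],
    [0,0,0,0,0,0,0]
  ]
}}

```text
time_s: 15.55
eef_pos: [0.6528, -0.2414, 0.2067]
orientation: [2.258, 2.184, 0.0]
contact_force: [0.3, -0.5, -0.8]
finger_gap: 0.124
```

Request:
{"fn": "carry_out", "kwargs": {
  "moves": [
    [0,0,-0.002,0,0,0,0],
    [0,0,-0.002,0,0,0,0],
    [0,0,0,0,0,0,0]
  ]
}}

```text
time_s: 15.92
eef_pos: [0.6526, -0.2414, 0.2022]
orientation: [-2.258, -2.184, 0.0]
contact_force: [0.0, 1.1, -2.7]
finger_gap: 0.128
```

Request:
{"fn": "carry_out", "kwargs": {
  "moves": [
    [0,0,-0.001,0,0,0,0],
    [0,0,0,0,0,0,0],
    [0,0,0,0,0,0,0]
  ]
}}

```text
time_s: 16.3
eef_pos: [0.6528, -0.2414, 0.2017]
orientation: [2.258, 2.184, -0.0]
contact_force: [-2.5, 0.9, 3.4]
finger_gap: 0.123
```

```bash
python3 - <<'E'
from h import *
for n,f in [('side','d9'),('scene','s9')]: snap(n,f)
crop('s9',220,200,150,150,5,'s9c');crop('d9',220,90,100,120,5,'d9c')
for i in range(3):
  s=sensors.observe();print(s['eef_pos'],s['contact_force'],s['moment'],s['finger_gap'])
E
```

```text
[ 0.65278611 -0.24138476  0.20166248] [-1.63718099  0.34824109  6.1695343 ] [0.06384351 0.50222383 0.05031404] 0.1252305082462616
[ 0.65278611 -0.24138476  0.20166248] [-1.63718099  0.34824109  6.1695343 ] [0.06384351 0.50222383 0.05031404] 0.1252305082462616
[ 0.65278611 -0.24138476  0.20166248] [-1.63718099  0.34824109  6.1695343 ] [0.06384351 0.50222383 0.05031404] 0.1252305082462616
```

View pics/s9c.png

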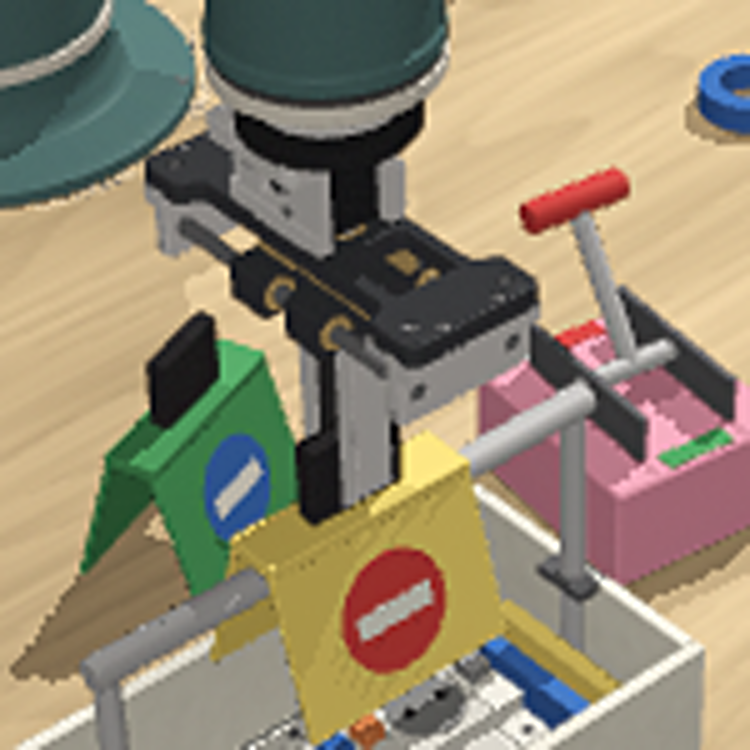

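View pics/d9c.png

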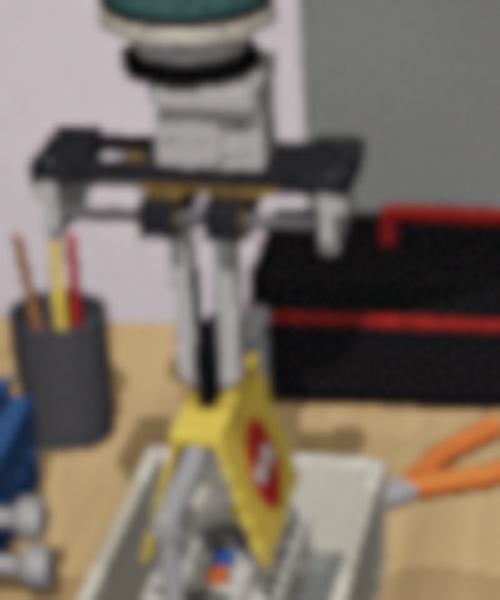

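Contact is felt at TCP z = 0.2017, the expected hanging height, with the saddle astride. I release gradually and look before withdrawing.

Request:
{"fn": "carry_out", "kwargs": {
  "moves": [
    [-0.0005,0,0.0005,0,0,0,0],
    [0,0,0,0,0,0,0.14],
    [0,0,0,0,0,0,0.16],
    [0,0,0,0,0,0,0.18],
    [0,0,0,0,0,0,0.22],
    [0,0,0,0,0,0,0.3],
    [0,0,0,0,0,0,0.45],
    [0,0,0,0,0,0,0.45],
    [0,0,0,0,0,0,0.45]
  ],
  "squeeze": 5
}}

```text
time_s: 17.52
eef_pos: [0.6522, -0.2414, 0.202]
orientation: [2.258, 2.184, -0.0]
contact_force: [0.4, -1.3, 0.2]
finger_gap: 0.447
```

```bash
python3 - <<'E'
from h import *
for n,f in [('side','d10'),('wrist','w10')]: snap(n,f)
crop('d10',220,90,100,120,5,'d10c')
s=sensors.observe();print(s['eef_pos'],s['contact_force'],s['finger_gap'])
E
```

```text
[ 0.65220552 -0.2413893   0.20192162] [ 0.62000643 -0.79910763  0.51628349] 0.4511423745879299
```

View pics/d10c.png

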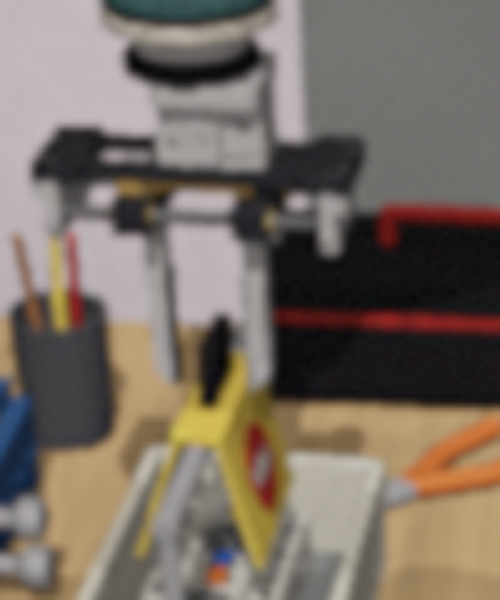

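View pics/w10.png

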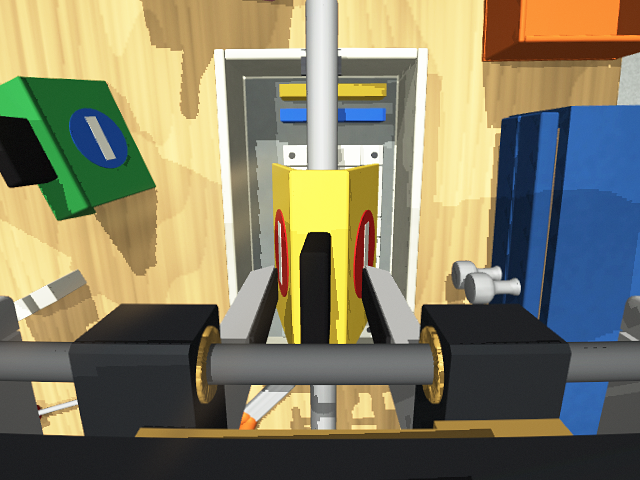

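The fingers are clear, and the saddle hangs on its own with the grip at wrist (316,285). It has tilted slightly toward the robot. I lift the gripper straight up.

Request:
{"fn": "carry_out", "kwargs": {
  "moves": [
    [0,0,0,0,0,0,0.5],
    [0,0,0.015,0,0,0,0.5],
    [0,0,0.03,0,0,0,0.5],
    [0,0,0.04,0,0,0,0.5],
    [0,0,0.04,0,0,0,0.5],
    [0,0,0.04,0,0,0,0.5],
    [0,0,0,0,0,0,0.5],
    [0,0,0,0,0,0,0.5]
  ]
}}

```text
time_s: 18.62
eef_pos: [0.6521, -0.2413, 0.367]
orientation: [2.258, 2.185, -0.0]
contact_force: [-0.3, -0.1, -1.0]
finger_gap: 0.497
```

```bash
python3 - <<'E'
from h import *
for n,f in [('side','d11'),('wrist','w11'),('scene','s11')]: snap(n,f)
crop('d11',220,90,100,120,5,'d11c')
s=sensors.observe();print(s['time_s'],s['eef_pos'],s['contact_force'],s['finger_gap'])
E
```

```text
18.775 [ 0.65193016 -0.24144611  0.3661489 ] [-0.60821774  1.64886729 -0.00990874] 0.498632506188773
```

View pics/d11c.png

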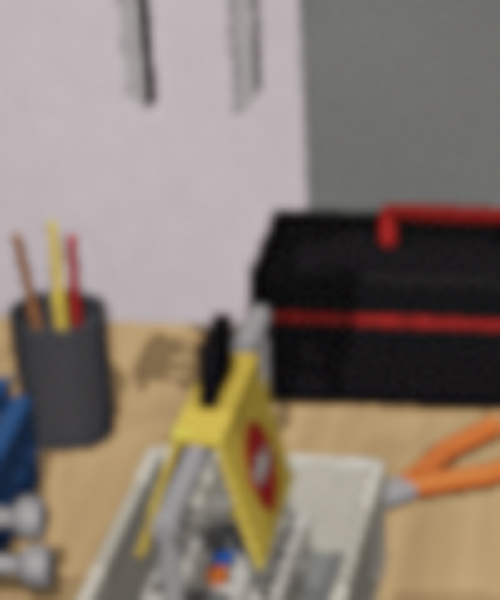

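View pics/w11.png

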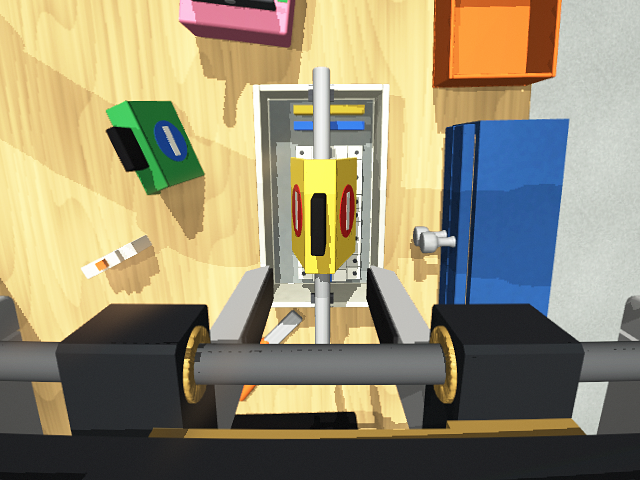

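View pics/s11.png

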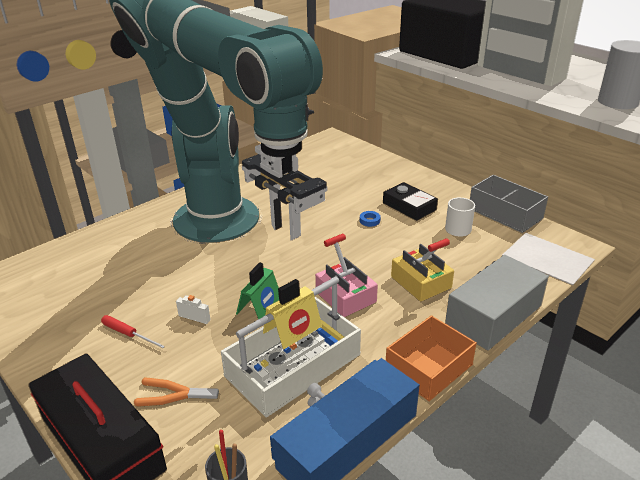

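The saddle hangs astride the bar at scene (297,318), wrist (319,215). The handle is off at scene (438,245), and the bystanders look unchanged. I check the tilt and offset numerically.

```bash
python3 - <<'E'
from h import *
crop('w11',280,140,90,150,4,'w11c')
E
```

```text
(no output)
```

View pics/w11c.png

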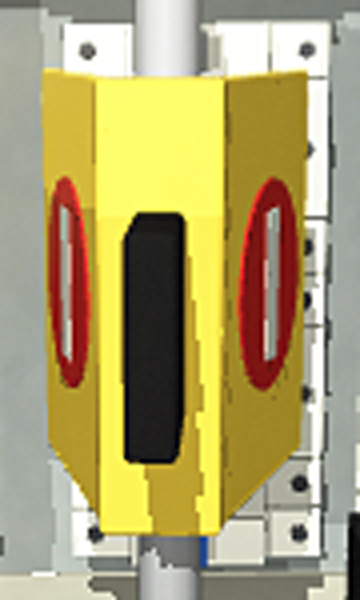

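```bash
python3 - <<'E'
from h import *
d=load('w11');f=lambda x,y,z:onz(d,280+x/4,140+y/4,z)
P=[f(97,80,.196),f(224,80,.196),f(100,533,.196),f(220,533,.196)]
c=np.mean(P,0);g=(f(150,236,.236)+f(151,462,.236))/2
print(c,g,'lean deg',np.degrees(np.arctan2(g[0]-c[0],.04)))
b1=f(169,20,.18);b2=f(169,585,.18);print(b1,b2)
v=(P[0]+P[1]-P[2]-P[3]);w=b1-b2;print(np.degrees(np.arctan2(v[0],v[1])),np.degrees(np.arctan2(w[0],w[1])))
# change check between first/last scene images
A=load('scene0')['pixels'].astype(int);B=load('s11')['pixels'].astype(int)
for n,(x,y,w_,h) in dict(mug=(440,190,40,50),meter=(380,178,62,45),tape=(356,206,28,24),pliers=(130,370,92,40),module=(172,290,42,38),driver=(98,312,70,45),green=(232,258,30,60)).items(): print(n,np.abs(A-B)[y:y+h,x:x+w_].mean().round(1))
E
```

```text
[ 0.65210784 -0.24217325  0.196     ] [ 0.65004208 -0.2423066   0.236     ] lean deg -2.956361647772334
[ 0.65637692 -0.1746434   0.18      ] [ 0.65197063 -0.31612046  0.18      ]
1.9224054177083094 1.7838958226635842
mug 5.9
meter 5.0
tape 14.4
pliers 11.6
module 10.5
driver 8.5
green 5.1
```

```bash
python3 -c "
from workcell import close_job
print(close_job())"
```

```text
the job is handed in; nothing more can be done
None
```

The isolator handle is off and the yellow saddle hangs released on the guard bar. I handed the job in at about 19 s on the robot's clock, with no verdict reported.

- **Isolator:** I pushed the red handle with the fingertips until it met its stop, at about 33 N. The later pictures show it leaning away from the robot. I did not measure its angle.
- **Saddle:** I gripped it by its black grip, carried it over the bar and lowered it until I felt contact at the expected hanging height. I then opened the fingers gradually and withdrew straight up.
- **Last checks:** The saddle is astride with one leg on each side, within about 2 mm of the bar sideways and of its middle lengthwise. It is in line with the bar to about 0.2° and leans about 3° towards the robot. The gripper is about 13 cm above the saddle, and the wrist force reads near zero.
- **Disagreement:** The wrist and side views differed by about 2 mm on the saddle's sideways offset from the bar, and by about 5 mm on the bar's absolute x. I used a value in between and the saddle seated on the bar.
- **Bystanders:** They look unmoved, the green saddle included. I judged this by eye: the before-and-after image comparison showed differences for all seven, most around the tape, pliers and module. I put these down to shadows.

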